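# Clip the end stop into a carton flow lane and load it

### The arm

A 7-joint arm with a two-finger parallel gripper is mounted at the origin on the work surface. World frame = base frame: x ahead of the robot, y to its left, z up, the work surface at z = 0. Lengths are in m, angles in rad, forces in N, time in s.
With the tool pointing down it reaches from about 0.35 to 0.9 m from the base axis. Payload 8.1 kg.
Tool frame: the origin (TCP) lies midway between the tips of the shut fingers; the grasp point (between the pads) lies arm.grip_point_offset behind it (arm.grip_point_offset is the distance from the TCP to the grasp point, in m); y points along the fingers, z is the direction in which the jaws open and shut, and the axes are right-handed (so a half turn about y gives the same grasp; the last joint's range is limited). The gripper opens to 92 mm and grips with 3 to 60 N. Pads are 19 mm wide; open, the fingers measure 130 mm over their backs; the gripper's body (75 mm by 190 mm) begins 47 mm behind the grasp point.
Start: joints at [1.058, 0.434, 0.025, 1.573, -0.012, 1.134, -0.075], TCP at [0.249, -0.573, 0.227] pointing down, gripper open.
Joint ranges: [-2.62, 2.62], [-0.44, 2.09], [-1.27, 1.32], [0.08, 2.57], [-1.32, 4.46], [0.12, 2], [-2.74, 2.74]. Speed limits (rad/s): [2.22, 2.22, 3.01, 3.01, 3.14, 3.14, 3.14].

### API

Orientations are given as a rotation vector (axis times angle).
In Python, from cell import arm, get_image, camera_info gives the robot as it stands.
- The arm moves only by the tool carry_out, never from a script. Its argument "steps" is one flat list of numbers, 5 for each row, row after row: the opening, from 0 (shut) to 1 (fully open), then the shift along the world's x, y, z in units of 0.1 m (1.0 is 0.1 m), then the turn about the world's z in units of 45 degrees (1.0 is 45 degrees). In form: [hand, dx, dy, dz, spin, hand, dx, dy, dz, spin, ...]. A call has 1 to 12 rows; each row is the pose to reach, as a shift and turn from the pose commanded when the call began; what a row does not reach only later rows make up. A row lasts 1/10 s, in which the tool goes at most 50 mm and 8.59 degrees, less where a joint would pass 70% of its speed; a pose out of reach is approached as far as the arm can. A call with a number of a shift or a turn outside -1 to 1 is refused whole. A call with a gripper value outside its range is refused whole. The fingers move at their own pace and stop on an object; "grip_force" is the grip in N (left out, the last holds). Time passes only in rows, so rows that repeat a pose let the fingers close. It gives the time, the measured TCP pose, the force and the opening at its end, in the units of the state.
- arm.observe(): the state, without advancing time (a new reading comes with each control period).
- get_image(name): name is "scene" or "top" or "wrist"; returns (picture, depth): 384x512x3 uint8, red, green, blue; 384x512 float32, m along the optical axis (not along the pixel's ray), 0 where there is no reading.
- camera_info(name): a dict with "fovy" (degrees; the focal length in pixels is half the picture's height over the tangent of half this angle, whatever the lens; pixels are square), "cx", "cy" (the principal point, pixels), "dist_coeffs" ([k1, k2, p1, p2, k3] as OpenCV has them; the pictures are not rectified), "R" (3x3) and "t" (3): a world point X has camera coordinates R X + t; the wrist camera has in their place "tool_from_camera" (4x4, takes a point from camera to tool coordinates, whose origin is the TCP and whose axes are the tool frame's). Camera axes: x right, y down, z forward; pixel columns grow to the right and rows downward; lengths in m; the calibration is good to about 2 mm. A picture is of the moment at which its call begins: read the wrist's pose just before it. camera_info takes no time and is no camera call.
- arm.sign_off(): hands the job in, once; it reports no verdict.
The state is a dict: "clock": time; "joints": joint angles; "dq": joint speeds; "joint_efforts": joint torques, N m; "position": TCP position; "ee_rot": TCP orientation; "force": force on the tool from outside, world axes, zero at the start; "ft_torque": the same for the moment, N m; "width": opening from 0.0 (shut) to 1.0 (fully open).
Only numpy, scipy, OpenCV 4.12 (cv2) and the standard library are available. Lean on these libraries where they do the work, as an engineer would, in place of code of your own. Each camera call takes 0.05 s, during which the arm holds its last target. There are 200 camera calls.

### The job

Put the empty roller lane into service: press the orange end stop straight down into the opening at the lane's low end, label towards the robot, until both sprung tabs have snapped under the plate and it sits flush. Then set the loose carton of screws (blue tape) upright on the upper half of that lane and let go, so that it rolls down by itself and rests against the stop. Leave the stocked lane, its cartons, the glue bottle and the jar of corks as they are.

Things in the scene. Friction and masses are not known exactly. Their poses are not given: they have to be found in the camera images.
- end_stop: Loose orange plastic end stop, 50 g. Origin: centre of its upright web (10 mm thick in x, 66 wide in y, 45 high), on the underside of the 4 mm base flange; x uphill (carton side), z up. The flange runs from x=5 to -32.5; from its edge a label skirt (paper label) hangs 22.5 down. Stands on the bench on skirt and tabs, origin 22.5 up, label towards the robot within 0.5 rad.
- stop_grip (a point): Point on the end stop's web, 30 mm above its origin: pinch the web here across its 10 mm thickness (x). Tabs: two under the web at y=+-20 mm, 8 mm wide, tips 22.5 mm below the origin, barb on the outer side with a flat catch 5.2 mm below the origin. Two ribs, 12 mm high, stand on the flange at y=+-31.
- empty_lane: Tilted bed of the empty roller lane (grey stand, aluminium rails). Slopes 0.14 rad, low end to the robot. Origin: centre of the tab opening (14 mm in x, 46 in y) on top of the 4 mm steel plate at the low end, 65 mm above the bench; x uphill, y across, z square to the bed. Plate from x=-25.5 (front edge, skirt hangs 4 mm before it) to 16. The stop is home when its frame coincides with this one.
- lane_load (a point): A loading point on the empty lane's upper half: 185 mm uphill of the opening, on the middle line, at the roller tops (z=+2 mm in the bed's frame). 14 free grey rollers, 14 mm diameter, x=26 to 260; bed ends at x=275. Rails 76 mm apart inside, tops at z=+16. Pressing the stop in, square to the bed, takes 10 to 16 N: rising from 14 to 7 mm above home, then less; click 1 to 3 mm above home.
- carton: Loose cardboard carton of screws, blue tape, 56 mm (x) by 68 mm (y) by 60 mm high, 0.25 to 0.45 kg, upright on the bench. Origin: centre of its underside. Its 68 mm side goes across the lane; grip it across the 56 mm. Resting against the fitted stop its origin is at x=30 to 34, z=2 mm of the lane's frame.
- tab_left (a joint): Inward deflection of the end stop's tab at y = +20 mm, in m: 0 sprung out (free or caught), about 0.003 while squeezing through the opening, stops at 0.006.
- tab_right (a joint): The same for the tab at y = -20 mm.
- stocked_lane: Bed of the neighbouring lane, same make and frame, fitted with its own stop and holding two cartons. Not to be touched.
- stock_carton0: Carton with green tape, 56 x 68 x 60 mm, lower one in the stocked lane; origin centre of its underside. Bystander.
- stock_carton1: Carton with green tape, upper one in the stocked lane. Bystander.
- glue_bottle: White glue bottle with red cap, 58 mm diameter, 160 mm high, standing; origin centre of its underside. Bystander.
- cork_jar: Jar of corks, cork-coloured with metal lid, 72 mm diameter, 85 mm high, standing; origin centre of its underside. Bystander.
Not all that is in view belongs to the job. What is shaped like the carton but black is not meant.

How it is judged:
On the way, in this order (a step that is already met when the one before it is completed fails the run):
1. the end stop is snapped home in the empty lane, flush on the plate, both tabs sprung out under it, while the carton is not yet on the lane (z of end_stop in the frame of empty_lane between -0.003 and 0.0022 m and distance between end_stop and empty_lane below 0.006 m and angle between the z axis of end_stop and the z axis of empty_lane, either way round below 0.07 rad and value of joint each of tab_left, tab_right below 0.0015 m and distance between carton and empty_lane above 0.1 m), for 0.2 s.
2. the carton stands on the rollers of the upper half of the lane, let go by the fingers (x of carton in the frame of empty_lane between 0.11 and 0.27 m and y of carton in the frame of empty_lane between -0.015 and 0.015 m and z of carton in the frame of empty_lane below 0.01 m and angle between the z axis of carton and the z axis of empty_lane, either way round below 0.15 rad and contact force between the fingers and carton below 0.05 N), for 0.04 s.
At the end, for the whole second after the job is handed in: Stop snapped home in the empty lane: within 6 mm of the opening's centre, under 2.2 mm above the plate, square within 0.07 rad, both tabs out (under 1.5 mm). Carton upright (0.1 rad) on that lane within 15 mm of its middle line, at rest, leaning on the stop (z of end_stop in the frame of empty_lane between -0.003 and 0.0022 m and distance between end_stop and empty_lane below 0.006 m and angle between the z axis of end_stop and the z axis of empty_lane, either way round below 0.07 rad and value of joint each of tab_left, tab_right below 0.0015 m and x of carton in the frame of empty_lane between 0.025 and 0.048 m and y of carton in the frame of empty_lane between -0.015 and 0.015 m and z of carton in the frame of empty_lane below 0.008 m and angle between the z axis of carton and the z axis of empty_lane, either way round below 0.1 rad and contact force between carton and end_stop above 0.03 N and linear speed of carton below 0.02 m/s); the robot touches nothing.
It fails at once if a carton of the stocked lane is moved more than 20 mm (distance of any of stock_carton0, stock_carton1 from where it was at the start of the episode above 0.02 m).
It fails at once if the glue bottle or the cork jar is moved more than 30 mm or tipped (distance of any of glue_bottle, cork_jar from where it was at the start of the episode above 0.03 m or angle between any of glue_bottle, cork_jar's own z axis and vertical above 0.5 rad).
It also fails if it takes over 58 s, if anything falls off the work surface, if the arm or the gripper's body presses on something with over 40 N, if the wrist force passes 120 N, or if a joint passes its speed limit or range.

## Working session

There is one attempt and no reset: what is moved stays moved. The work goes in short steps, Python scripts to look and compute and a tool call to move; the robot and the scene stay as the last step left them, time stands still between calls to the robot, and variables do not carry over. Pictures are saved under pics/ and viewed, about 8 in all and at most 12, crops included, and the job is handed in when it is done.

Besides the shell and the picture viewer there is one more tool, called after "Emit:" in YAML: its name, and indented under it one key for each argument. carry_out: Moves the arm, as the interface text tells. Shifts and turns lie within -1 to 1; 1 stands for 0.1 m of shift or 45 degrees of turn. Its arguments: {"type":"object","properties":{"steps":{"type":"array","items":{"type":"number"}},"grip_force":{"type":"number"}},"required":["steps"]}

```bash
mkdir -p pics; ls; cat > h.py <<'E'
import numpy as np, cv2
from cell import arm, get_image, camera_info
from scipy.spatial.transform import Rotation as Ro
def K(ci):
    f=192/np.tan(np.radians(ci['fovy'])/2); return np.array([[f,0,ci['cx']],[0,f,ci['cy']],[0,0,1.]])
def ext(name,ci,st):
    if name!='wrist': return np.array(ci['R']),np.array(ci['t'])
    T=np.array(ci['tool_from_camera']); Rt=Ro.from_rotvec(st['ee_rot']).as_matrix()
    Rwc=Rt@T[:3,:3]; twc=Rt@T[:3,3]+np.array(st['position']); return Rwc.T,-Rwc.T@twc
def shot(name):
    st=arm.observe(); im,d=get_image(name); ci=camera_info(name); R,t=ext(name,ci,st)
    np.savez(''+name+'.npz',im=im,d=d,K=K(ci),D=np.array(ci['dist_coeffs'],float),R=R,t=t); return im,d
def load(name): return np.load(''+name+'.npz')
def rays(s,uv):
    n=cv2.undistortPoints(np.array(uv,float).reshape(-1,1,2),s['K'],s['D']).reshape(-1,2)
    return np.c_[n,np.ones(len(n))]
def pts(s,uv):  # by depth
    uv=np.array(uv).reshape(-1,2); r=rays(s,uv); z=s['d'][uv[:,1].astype(int),uv[:,0].astype(int)]
    return (r*z[:,None]-s['t'])@s['R']
def plane(s,uv,h):
    r=rays(s,uv)@s['R']; c=-s['R'].T@s['t']; return c+r*((h-c[2])/r[:,2])[:,None]
def proj(s,X): return cv2.projectPoints(np.array(X,float).reshape(-1,1,3),cv2.Rodrigues(s['R'])[0],s['t'],s['K'],s['D'])[0].reshape(-1,2)
def save(n,im): cv2.imwrite('pics/'+n+'.png',im[...,::-1])
E
python3 - <<'E'
from h import *
print(arm.observe(), arm.grip_point_offset)
a,_=shot('scene');b,_=shot('top')
for n in('scene','top'):
    s=load(n);print(n,(-s['R'].T@s['t']).round(3),s['R'].round(2).tolist())
save('scene1',cv2.resize(a,(800,600)));save('top1',cv2.resize(b,(800,600)))
E
```

```text
pics
{'clock': 0.0, 'joints': array([ 1.05843519,  0.43521046,  0.02493643,  1.57411687, -0.01160655,
        1.13399113, -0.07509138]), 'dq': array([-3.34696920e-04, -3.35578612e-04,  1.40853998e-04,  7.43510987e-05,
        9.49911534e-04,  1.04547332e-04, -3.88776775e-04]), 'joint_efforts': array([-3.44534385e-05, -6.67844796e+01,  9.84750912e-01, -3.14457464e+01,
       -6.04730565e-02,  4.31915629e-02,  1.73208823e-04]), 'position': array([ 0.24875406, -0.57279502,  0.22594468]), 'ee_rot': array([-0.41518701,  1.99759325, -1.99449741]), 'force': array([-0.22948179,  0.12090652,  0.53053777]), 'ft_torque': array([-0.0295101 , -0.01728061,  0.01836219]), 'width': 0.9999446345081555} 0.0188
scene [ 1.072 -0.872  0.802] [[0.82, 0.57, -0.01], [0.32, -0.47, -0.82], [-0.47, 0.68, -0.57]]
top [ 0.247 -0.03   1.269] [[0.01, -1.0, -0.0], [-0.98, -0.01, -0.2], [0.2, 0.0, -0.98]]
```

View pics/scene1.png

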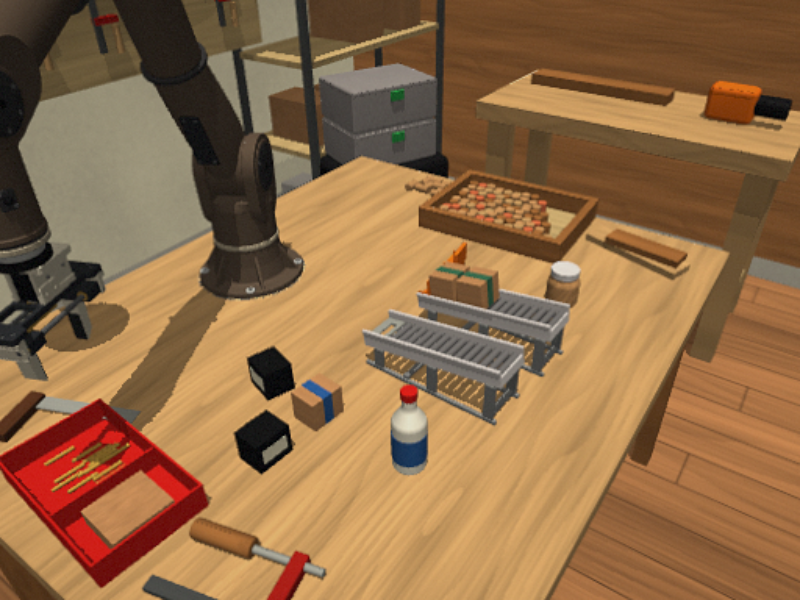

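View pics/top1.png

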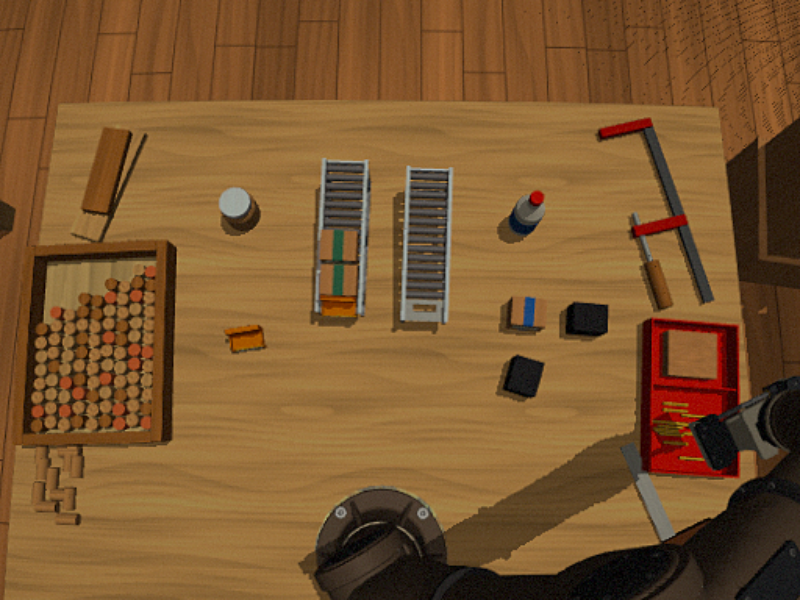

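Scene view (800x600): empty lane near (445,350), stocked lane with green-taped cartons near (490,300), blue-taped carton (318,402), black decoys (270,372) and (263,440), glue bottle (408,435) and cork jar (563,283).

Top view:
- **Orange candidates:** (245,338) stands loose on the bench, so it is the one meant. (338,305) is fitted in the stocked lane.
- **Carton candidates:** (526,312) has blue tape, so it is the one meant. (586,318) and (523,376) are black.

The empty lane's opening is at (424,308).

```bash
python3 - <<'E'
from h import *
st=arm.observe();print(Ro.from_rotvec(st['ee_rot']).as_matrix().round(4).tolist())
s=load('top');im=s['im'];d=s['d'];k=512/800
hsv=cv2.cvtColor(im,cv2.COLOR_RGB2HSV)
def box(u,v,w=30):
    u,v=int(u*k),int(v*k); m=np.zeros(im.shape[:2],bool); m[v-w:v+w,u-w:u+w]=1; return m
# all world points
vv,uu=np.mgrid[:384,:512]; P=pts(s,np.c_[uu.ravel(),vv.ravel()]).reshape(384,512,3)
o=(hsv[...,0]>5)&(hsv[...,0]<20)&(hsv[...,1]>200)&box(245,338,20)&(P[...,2]>.015)
print('orange n',o.sum(),P[o].mean(0).round(4),P[o].max(0).round(3))
for lo,hi in((.05,.08),(.015,.035)):
    q=o&(P[...,2]>lo)&(P[...,2]<hi); 
    if q.sum()>4: print(lo,q.sum(),P[q].mean(0).round(4),cv2.minAreaRect((P[q][:,:2]*1000).astype(np.float32)),cv2.fitLine(P[q][:,:2].astype(np.float32),2,0,.01,.01).ravel())
b=box(526,312,28)&(P[...,2]>.05)&(P[...,2]<.07)&(uu>k*495)&(uu<k*556)
print('carton',b.sum(),P[b].mean(0).round(4),cv2.minAreaRect((P[b][:,:2]*1000).astype(np.float32)))
for n,r in(('glue',(527,213)),('jar',(237,207))):
    q=box(*r,25)&(P[...,2]>.03);print(n,P[q].mean(0).round(3),P[q].max(0).round(3))
# lane: rail tops, points above bed
l=(uu>k*396)&(uu<k*458)&(vv>k*160)&(vv<k*330)&(P[...,2]>.05)
print('lane',l.sum(),cv2.minAreaRect((P[l][:,:2]*1000).astype(np.float32)),P[l].min(0).round(3),P[l].max(0).round(3))
c=np.hstack([cv2.resize(im[190:240,135:235],(400,200),interpolation=2),cv2.resize(im[190:240,310:410-0],(400,200),interpolation=2)])
c2=cv2.resize(im[170:220,210:310],(800,400),interpolation=2);save('crop1',np.vstack([c,c2]))
E
```

```text
[[-0.9172, -0.0007, 0.3983], [-0.3983, 0.0012, -0.9172], [0.0001, -1.0, -0.0014]]
orange n 308 [0.4107 0.2725 0.0392] [0.432 0.307 0.072]
0.05 88 [0.422  0.2728 0.0652] ((422.5372009277344, 273.7216491699219), (10.276275634765625, 65.14366149902344), 9.050195693969727) [ 0.16779347 -0.98582214  0.4220274   0.2728303 ]
0.015 187 [0.4047 0.2733 0.0266] ((403.7726135253906, 271.7897644042969), (29.172033309936523, 66.60845947265625), 10.53162956237793) [ 0.16053984 -0.9870294   0.40472493  0.27325162]
carton 429 [ 0.463  -0.2827  0.0596] ((463.81610107421875, -283.4405212402344), (69.46835327148438, 57.29179000854492), 84.06465911865234)
glue [ 0.644 -0.274  0.128] [ 0.69  -0.03   1.269]
jar [0.66  0.288 0.1  ] [0.708 0.333 1.269]
lane 2441 ((493.7149353027344, -78.45907592773438), (90.15257263183594, 496.8948669433594), 88.1924057006836) [ 0.247 -0.131  0.056] [ 0.743 -0.03   1.269]
```

View pics/crop1.png

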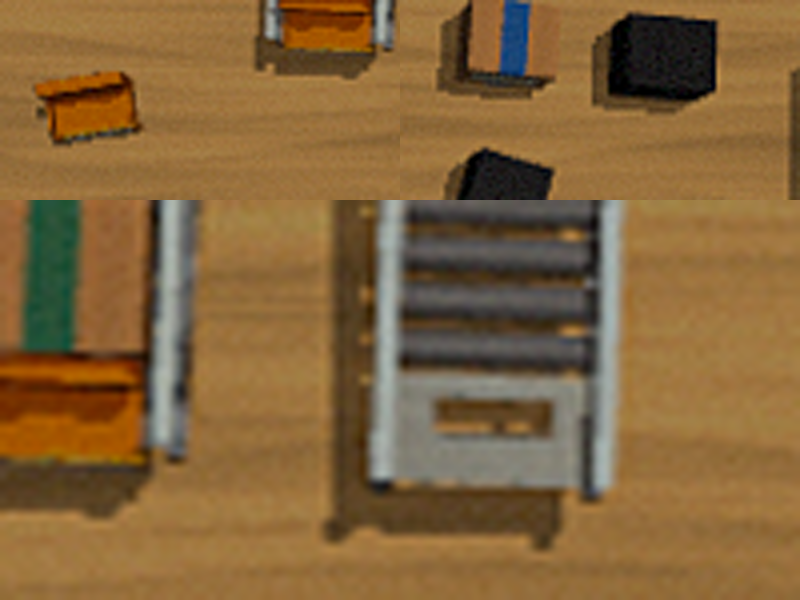

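Both picks are confirmed. In the crop, the loose orange stop with its web and flange is upper left, the blue-taped carton is upper right beside the black ones, and the opening is in the empty lane's plate at crop (493,418). I'll travel to above the stop.

Emit:
carry_out:
  steps: [1,1,1,0.2,0.19,1,1,1,0.2,0.19,1,1,1,0.2,0.19]

```text
clock: 0.4
position: [0.3504, -0.4713, 0.2467]
ee_rot: [-0.547, 1.905, -1.904]
force: [0.0, 0.5, 0.5]
width: 1.001
```

Emit:
carry_out:
  steps: [1,0.73,1,0,0.19,1,0.73,1,0,0.19,1,0.73,1,0,0.19]

```text
clock: 0.7
position: [0.425, -0.3684, 0.2466]
ee_rot: [-0.672, 1.807, -1.804]
force: [0.6, -0.1, 0.7]
width: 0.998
```

Emit:
carry_out:
  steps: [1,0,1,0,0.19,1,0,1,0,0.19]

```text
clock: 0.9
position: [0.422, -0.2717, 0.2461]
ee_rot: [-0.787, 1.71, -1.709]
force: [0.2, -0.4, 1.0]
width: 1.003
```

Emit:
carry_out:
  steps: [1,0,1,0,0.19,1,0,1,0,0.19]

```text
clock: 1.1
position: [0.4214, -0.1713, 0.2465]
ee_rot: [-0.891, 1.608, -1.608]
force: [1.0, 0.3, 0.2]
width: 0.999
```

Emit:
carry_out:
  steps: [1,0,1,0,0.19,1,0,1,0,0.19]

```text
clock: 1.3
position: [0.4213, -0.0714, 0.2467]
ee_rot: [-0.987, 1.504, -1.504]
force: [1.2, 0.9, -1.0]
width: 0.997
```

```bash
python3 - <<'E'
from h import *
st=arm.observe();print(st['clock'],st['position'].round(4),st['force'].round(2))
im,d=shot('wrist');save('w1',cv2.resize(im,(800,600)))
s=load('top');k=.64
vv,uu=np.mgrid[:384,:512]; P=pts(s,np.c_[uu.ravel(),vv.ravel()]).reshape(384,512,3)
z=P[...,2]
l=(uu>k*398)&(uu<k*458)&(vv>k*160)&(vv<k*326)&(z>.05)&(z<.15)
print(cv2.minAreaRect((P[l][:,:2]*1000).astype(np.float32)))
# fit bed normal from rollers tops/rails
A=np.c_[P[l][:,:2],np.ones(l.sum())];c=np.linalg.lstsq(A,P[l][:,2],rcond=None)[0];print('bed slope',c,np.hypot(*c[:2]),np.arctan2(c[1],c[0]))
print('hole',plane(s,[[271.6,197.2]],.065))
E
```

```text
1.3 [ 0.4213 -0.0714  0.2467] [ 1.23  0.94 -1.03]
((591.9976806640625, -81.56078338623047), (90.15257263183594, 300.2315368652344), 88.1924057006836)
bed slope [ 0.13614802 -0.00357206  0.00443544] 0.13619486952791687 -0.02623057854444998
hole [[ 0.46716248 -0.08006289  0.065     ]]
```

View pics/w1.png

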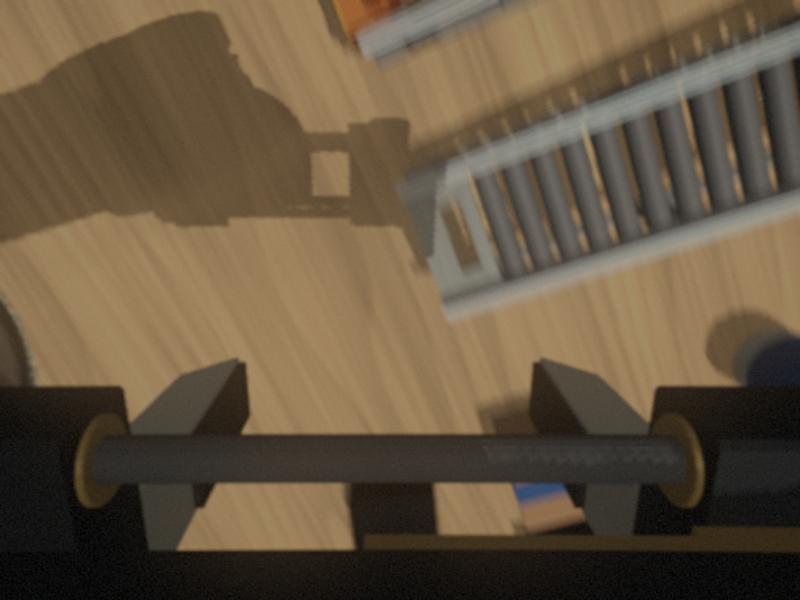

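Wrist view: the opening is at about (464,236), with some motion blur. The arm's shadow is at (330,170). I'll cross-check the opening from here, then go on to the stop.

```bash
python3 - <<'E'
from h import *
print(arm.observe()['position'])
shot('wrist'); s=load('wrist');im=s['im'];vv,uu=np.mgrid[:384,:512]
P=pts(s,np.c_[uu.ravel(),vv.ravel()]).reshape(384,512,3)
# rectified height map about the plate: sample points in lane
q=(P[...,2]>.05)&(P[...,2]<.085)&(abs(P[...,0]-.46)<.05)&(abs(P[...,1]+.08)<.06)
print(P[q].min(0).round(4),P[q].max(0).round(4))
h=(P[...,2]<.058)&(abs(P[...,0]-.467)<.02)&(abs(P[...,1]+.08)<.035)
n,lab,stt,cen=cv2.connectedComponentsWithStats(h.astype(np.uint8))
for i in range(1,n):
  if stt[i,4]>40:
    c,_=cv2.findContours((lab==i).astype(np.uint8),0,1); X=plane(s,c[0].reshape(-1,2),.065); print(stt[i],cv2.minAreaRect((X[:,:2]*1000).astype(np.float32)))
c=cv2.resize(im[90:230,230:420],(760,560),interpolation=2);save('w2',c)
E
```

```text
[ 0.42135698 -0.06276219  0.24702965]
[ 0.4409 -0.1252  0.0501] [ 0.51   -0.0335  0.085 ]
[286 141  25  40 500] ((470.07537841796875, -75.79194641113281), (38.57914733886719, 13.564623832702637), 88.15306091308594)
```

View pics/w2.png

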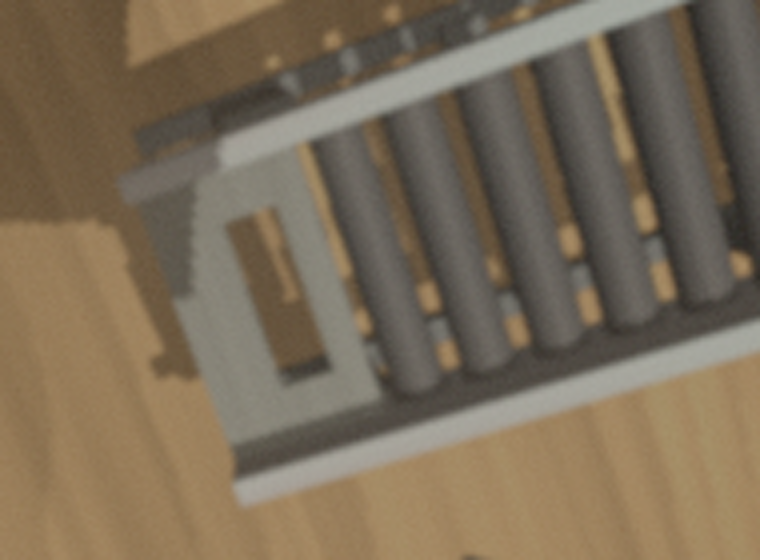

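Crop: the opening's corners are at about (225,228), (275,207), (330,365) and (285,385), and the rails run along both sides. On to the stop.

Emit:
carry_out:
  steps: [1,0,1,0,0.19,1,0,1,0,0.19]

```text
clock: 1.6
position: [0.4219, 0.0269, 0.2467]
ee_rot: [-1.073, 1.401, -1.401]
force: [1.3, 0.0, 0.0]
width: 1.001
```

Emit:
carry_out:
  steps: [1,0,1,0,0.19,1,0,1,0,0.19]

```text
clock: 1.8
position: [0.4217, 0.1279, 0.2467]
ee_rot: [-1.154, 1.291, -1.292]
force: [1.3, -0.5, -0.4]
width: 1.003
```

Emit:
carry_out:
  steps: [1,0,1,0,0.36,1,0,1,0,0.36,1,0,1,0,0.36,1,0,1,0,0.36,1,0,1,0,0.36]

```text
clock: 2.3
position: [0.4222, 0.2252, 0.2463]
ee_rot: [-1.284, 1.088, -1.088]
force: [0.3, 0.3, -0.1]
width: 1.001
```

```bash
cat > stop.py <<'E'
from h import *
st=arm.observe();M=Ro.from_rotvec(st['ee_rot']).as_matrix();print(st['clock'],st['position'].round(4),'jaw deg',np.degrees(np.arctan2(M[1,2],M[0,2])).round(2),st['dq'].round(3).max())
im,d=shot('wrist');s=load('wrist');vv,uu=np.mgrid[:384,:512]
P=pts(s,np.c_[uu.ravel(),vv.ravel()]).reshape(384,512,3)
hsv=cv2.cvtColor(im,cv2.COLOR_RGB2HSV)
o=(hsv[...,0]>4)&(hsv[...,0]<20)&(hsv[...,1]>180)&(abs(P[...,0]-.42)<.08)&(abs(P[...,1]-.27)<.08)
for lo,hi in((.058,.075),(.02,.032)):
    q=o&(P[...,2]>lo)&(P[...,2]<hi)
    if q.sum()>9: print(lo,q.sum(),P[q].mean(0).round(4),cv2.minAreaRect((P[q][:,:2]*1000).astype(np.float32)))
E
python3 stop.py
```

```text
2.3 [0.4222 0.2252 0.2463] jaw deg 9.39 0.015
0.02 59 [0.4055 0.2846 0.0269] ((405.12127685546875, 284.4190673828125), (24.88803482055664, 28.66997718811035), 8.18862533569336)
```

Emit:
carry_out:
  steps: [1,0,0.48,-1,0,1,0,0.48,-1,0,1,0,0.48,-1,0]

```text
clock: 2.65
position: [0.4203, 0.2734, 0.1431]
ee_rot: [-1.288, 1.089, -1.086]
force: [0.0, -0.1, 0.7]
width: 1.002
```

```bash
python3 stop.py; python3 -c "
from h import *
s=load('wrist');save('w3',cv2.resize(s['im'],(800,600)))"
```

```text
2.65 [0.4203 0.2734 0.1431] jaw deg 9.49 0.104
```

View pics/w3.png

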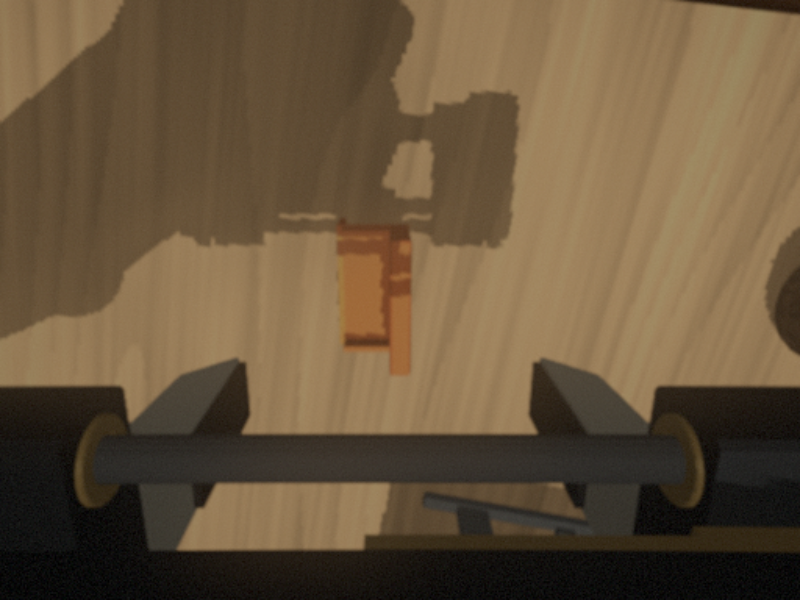

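The web runs down the picture at (400,235) to (400,372), parallel to the pads. I'll get its world position.

```bash
python3 - <<'E'
from h import *
st=arm.observe();shot('wrist');s=load('wrist');st2=arm.observe();print(st['position'],st2['position'])
vv,uu=np.mgrid[:384,:512];P=pts(s,np.c_[uu.ravel(),vv.ravel()]).reshape(384,512,3)
b=(uu>200)&(uu<280)&(vv>125)&(vv<245)&(P[...,2]>.055)&(P[...,2]<.08)
print(b.sum(),P[b].mean(0),cv2.minAreaRect((P[b][:,:2]*1000).astype(np.float32)),uu[b].min(),uu[b].max(),vv[b].min(),vv[b].max())
print(plane(s,[[250*1.0,152],[263,152],[250,238],[263,238]],.0675).round(4))
E
```

```text
[0.42051237 0.27360474 0.1436414 ] [0.42140522 0.27350041 0.14569517]
1184 [0.42446809 0.27785241 0.06761933] ((425.0840759277344, 275.4990234375), (9.391328811645508, 65.7843017578125), 9.498933792114258) 249 262 151 240
[[0.4155 0.3088 0.0675]
 [0.4244 0.3102 0.0675]
 [0.4263 0.2444 0.0675]
 [0.4359 0.246  0.0675]]
```

Emit:
carry_out:
  steps: [1,0.03,0.03,-0.5,0,1,0.03,0.03,-1,0,1,0.03,0.03,-1,0]

```text
clock: 3.05
position: [0.4238, 0.274, 0.0439]
ee_rot: [-1.29, 1.089, -1.088]
force: [-0.5, -0.5, 1.5]
width: 0.999
```

Emit:
carry_out:
  steps: [1,0,0,-0.12,0,1,0,0,-0.12,0,0.05,0,0,-0.12,0,0,0,0,-0.12,0,0,0,0,-0.12,0,0,0,0,-0.12,0,0,0,0,-0.12,0,0,0,0,-0.12,0]
  grip_force: 30

```text
clock: 3.85
position: [0.425, 0.2778, 0.0348]
ee_rot: [-1.283, 1.086, -1.086]
force: [0.5, 1.0, 0.6]
width: 0.522
```

Emit:
carry_out:
  steps: [0,0,0,0,0,0,0,0,0,0,0,0,0,0,0,0,0,0,0,0,0,0,0,0,0,0,0,0,0,0,0,0,0,0,0]

```text
clock: 4.55
position: [0.425, 0.2778, 0.0348]
ee_rot: [-1.283, 1.086, -1.086]
force: [-0.1, -0.1, 0.5]
width: 0.107
```

Emit:
carry_out:
  steps: [0,0,0,0.3,0,0,0,0,1,0,0,0,0,1,0]

```text
clock: 4.85
position: [0.4258, 0.2791, 0.1382]
ee_rot: [-1.28, 1.084, -1.085]
force: [1.5, 0.7, -0.2]
width: 0.109
```

Emit:
carry_out:
  steps: [0,0,-0.3,1,0,0,0,-0.8,1,0,0,0,-1,1,0,0,0,-1,1,0]

```text
clock: 5.25
position: [0.4268, 0.172, 0.2368]
ee_rot: [-1.279, 1.088, -1.096]
force: [-0.8, -0.2, -0.8]
width: 0.11
```

Emit:
carry_out:
  steps: [0,0,-1,0,-0.13,0,0,-1,0,-0.13,0,0,-1,0,-0.13]

```text
clock: 5.55
position: [0.4247, 0.0708, 0.234]
ee_rot: [-1.239, 1.168, -1.171]
force: [0.1, 0.9, 0.3]
width: 0.105
```

Emit:
carry_out:
  steps: [0,0,-1,0,-0.13,0,0,-1,0,-0.13,0,0,-1,0,-0.13,0,0,-1,0,-0.13,0,0,-1,0,-0.13,0,0,-1,0,-0.13]

```text
clock: 6.15
position: [0.425, -0.0207, 0.2347]
ee_rot: [-1.192, 1.235, -1.235]
force: [-0.8, 0.6, -0.9]
width: 0.108
```

```bash
python3 - <<'E'
from h import *
st=arm.observe();shot('wrist');s=load('wrist');st2=arm.observe();print(st['position'],st2['position'],st['width'])
save('w4',cv2.resize(s['im'],(800,600)))
E
```

```text
[ 0.42500862 -0.02068109  0.23468217] [ 0.42503379 -0.02083846  0.23471607] 0.10793649886996956
```

View pics/w4.png

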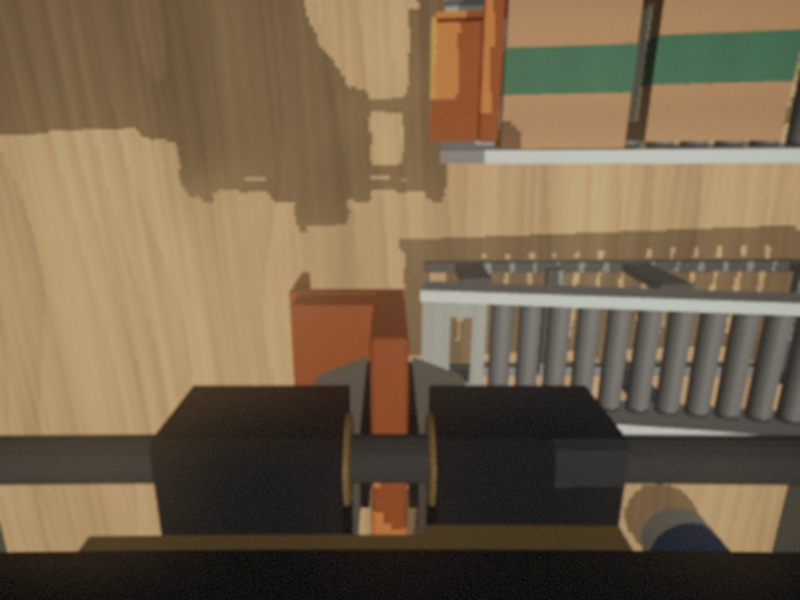

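The stop is held between the pads at (388,400) and lines up with the lane, with the opening at (460,330) partly hidden. I'll shift sideways for a clear, still view of it.

Emit:
carry_out:
  steps: [0,0.2,-1,0,0,0,0.2,-1,0,0,0,0.2,-1,0,0,0,0.2,-1,0,0,0,0.2,-1,0,0]

```text
clock: 6.7
position: [0.445, -0.1207, 0.2346]
ee_rot: [-1.192, 1.236, -1.235]
force: [0.8, 0.1, -0.4]
width: 0.107
```

```bash
python3 - <<'E'
from h import *
st=arm.observe();M=Ro.from_rotvec(st['ee_rot']).as_matrix();print('jaw deg',np.degrees(np.arctan2(M[1,2],M[0,2])))
shot('wrist');s=load('wrist');st2=arm.observe();print(st['position'],st2['position'],st['width'])
vv,uu=np.mgrid[:384,:512];P=pts(s,np.c_[uu.ravel(),vv.ravel()]).reshape(384,512,3)
h=(P[...,2]<.054)&(abs(P[...,0]-.469)<.02)&(abs(P[...,1]+.078)<.035)
n,lab,stt,cen=cv2.connectedComponentsWithStats(h.astype(np.uint8))
for i in range(1,n):
  if stt[i,4]>40:
    c,_=cv2.findContours((lab==i).astype(np.uint8),0,1); X=plane(s,c[0].reshape(-1,2),.065); print(stt[i],cv2.minAreaRect((X[:,:2]*1000).astype(np.float32)))
# plate front edge & rails
pl=(P[...,2]>.055)&(P[...,2]<.07)&(P[...,0]<.5)&(abs(P[...,1]+.08)<.03)
for y in(-.10,-.095,-.065,-.06):
    q=pl&(abs(P[...,1]-y)<.002); print(y,P[q][:,0].min().round(4) if q.any() else None)
ra=(P[...,0]>.45)&(P[...,0]<.75)&(abs(P[...,1]+.08)<.06)&(P[...,2]-(.065+.14*(P[...,0]-.469))>.012)&(P[...,2]<.13)
for x in(.46,.5,.55,.6,.7):
    q=ra&(abs(P[...,0]-x)<.004); print(x,P[q][:,1].min().round(4),P[q][:,1].max().round(4),P[q][:,2].mean().round(4)) if q.any() else 0
# held stop
hsv=cv2.cvtColor(s['im'],cv2.COLOR_RGB2HSV)
o=(hsv[...,0]>3)&(hsv[...,0]<18)&(hsv[...,1]>170)&(P[...,2]>.15)&(abs(P[...,1]+.12)<.06)
if o.any(): print('web top z',P[o][:,2].max(),'ymax',P[o][:,1].max()); t=o&(P[...,2]>P[o][:,2].max()-.006); print(P[t].min(0),P[t].max(0),P[t].mean(0))
save('w5',cv2.resize(s['im'][130:330,170:436],(798,600)))
E
```

```text
jaw deg -2.066103192706124
[ 0.4449976  -0.12068506  0.23464015] [ 0.44500996 -0.12048458  0.23473552] 0.10685973922202306
[266 103  15  47 671] ((470.0040588378906, -78.95870971679688), (43.282047271728516, 13.483560562133789), 88.72827911376953)
-0.1 0.4444
-0.095 0.4445
-0.065 0.4457
-0.06 0.4459
0.46 -0.1244 -0.0335 0.0799
0.5 -0.1253 -0.0352 0.0857
0.55 -0.127 -0.0366 0.0928
0.6 -0.129 -0.039 0.0997
web top z 0.34165093459024576 ymax -0.08315739859018405
[ 0.39969052 -0.09705994  0.33585256] [ 0.48290497 -0.09186208  0.34165093] [ 0.43189322 -0.09415875  0.33880418]
```

View pics/w5.png

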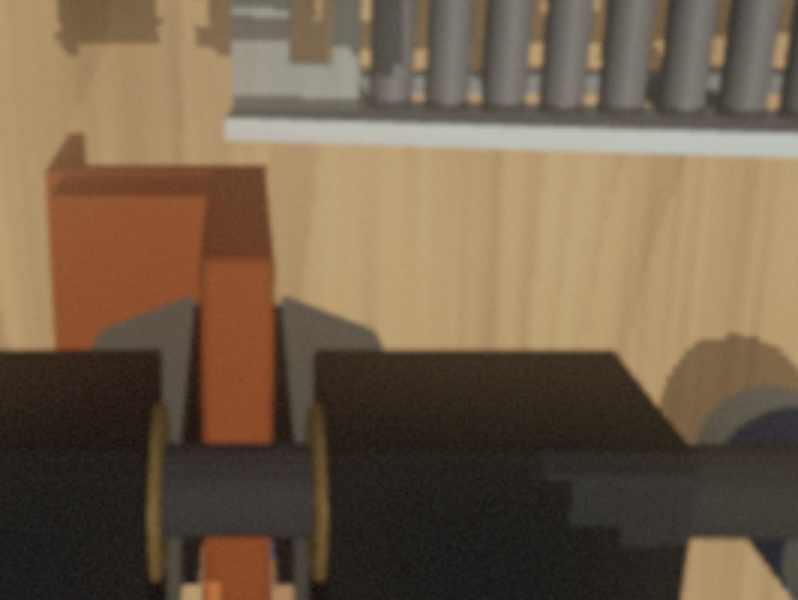

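Crop: the held web's top end is at about (238,258), and the opening's lower end is at (312,60). The lane measures consistently: opening near (0.470,-0.079), yaw -2°.

```bash
python3 - <<'E'
from h import *
s=load('wrist');c=lambda u,v:[170+u/3,130+v/3]
print('web top end',plane(s,[c(204,260),c(271,258),c(202,440),c(274,440)],.2685).round(4), 'bydepth',pts(s,np.array([c(240,262),c(240,300),c(240,400)]).round()).round(4))
vv,uu=np.mgrid[:384,:512];P=pts(s,np.c_[uu.ravel(),vv.ravel()]).reshape(384,512,3)
for u in(210,225,240,255,268):
    col=int(170+u/3); print(u,[P[130+v//3,col].round(4).tolist() for v in(246,255,264,270)])
E
```

```text
web top end [[ 0.4421 -0.0896  0.2685]
 [ 0.4509 -0.0897  0.2685]
 [ 0.4406 -0.1161  0.2685]
 [ 0.4505 -0.1164  0.2685]] bydepth [[ 0.4468 -0.0908  0.2663]
 [ 0.4466 -0.0959  0.2674]
 [ 0.4461 -0.1102  0.2681]]
210 [[0.4428, -0.0898, 0.263], [0.4428, -0.09, 0.2657], [0.4429, -0.0906, 0.2675], [0.4428, -0.0916, 0.2672]]
225 [[0.4448, -0.0902, 0.2621], [0.4448, -0.0902, 0.2655], [0.4448, -0.0906, 0.2676], [0.4448, -0.0916, 0.2672]]
240 [[0.4468, -0.0899, 0.2631], [0.4468, -0.0899, 0.2665], [0.4468, -0.0907, 0.2675], [0.4468, -0.0919, 0.2667]]
255 [[0.4489, -0.09, 0.2631], [0.4488, -0.0902, 0.2658], [0.4488, -0.0907, 0.2678], [0.4487, -0.0917, 0.2674]]
268 [[0.4505, -0.0903, 0.2625], [0.4504, -0.0906, 0.2649], [0.4503, -0.0911, 0.267], [0.4503, -0.0916, 0.2678]]
```

Emit:
carry_out:
  steps: [0,0.25,0.44,0,0,0,0.25,0.44,0,0,0,0.25,0.44,-0.3,0,0,0.25,0.44,-0.8,0,0,0.25,0.44,-1,0,0,0.25,0.44,-1,0]

```text
clock: 7.35
position: [0.4678, -0.0766, 0.1324]
ee_rot: [-1.195, 1.239, -1.232]
force: [0.5, 0.5, -0.1]
width: 0.106
```

Emit:
carry_out:
  steps: [0,0,0,-0.2,0,0,0,0,-0.28,0,0,0,0,-0.28,0,0,0,0,-0.28,0]

```text
clock: 7.75
position: [0.4706, -0.0779, 0.1078]
ee_rot: [-1.19, 1.236, -1.237]
force: [-0.0, 0.6, -1.3]
width: 0.105
```

```bash
python3 - <<'E'
from h import *
st=arm.observe();print(st['clock'],st['position'].round(4),st['force'].round(2),st['width'])
a,_=shot('scene');shot('wrist');s=load('scene')
x,y=proj(s,[[.47,-.079,.08]])[0].astype(int);print(x,y)
save('s2',np.hstack([cv2.resize(a[y-40:y+40,x-45:x+45],(450,400),interpolation=2),cv2.resize(load('wrist')['im'][130:330,170:350],(350,400))]))
E
```

```text
7.75 [ 0.4706 -0.0779  0.1078] [-0.    0.56 -1.33] 0.10459924771064844
247 205
```

View pics/s2.png

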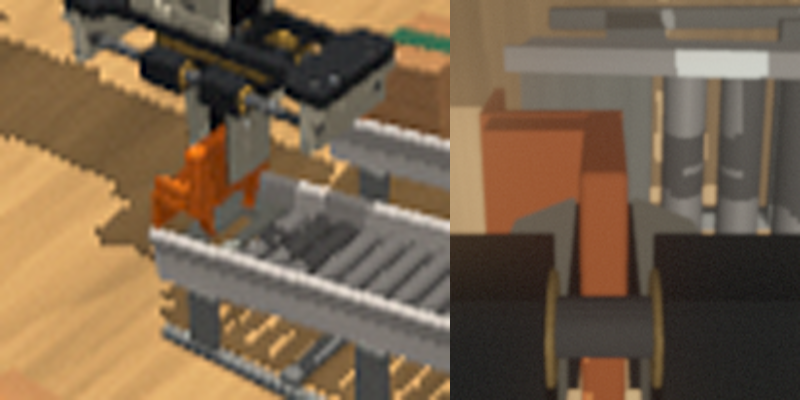

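The stop stands squarely above the plate: its web is over the opening at (190,190), between the rails. I'll lower it gently.

Emit:
carry_out:
  steps: [0,0,0,-0.05,0,0,0,0,-0.1,0,0,0,0,-0.12,0,0,0,0,-0.12,0,0,0,0,-0.12,0]

```text
clock: 8.35
position: [0.4699, -0.0782, 0.0946]
ee_rot: [-1.191, 1.237, -1.237]
force: [-0.7, 0.6, -0.5]
width: 0.107
```

Emit:
carry_out:
  steps: [0,0,0,-0.02,0,0,0,0,-0.04,0,0,0,0,-0.04,0,0,0,0,-0.04,0]

```text
clock: 8.75
position: [0.47, -0.0779, 0.0907]
ee_rot: [-1.191, 1.237, -1.237]
force: [0.1, 2.0, -0.7]
width: 0.11
```

Emit:
carry_out:
  steps: [0,0,0,-0.02,0,0,0,0,-0.03,0,0,0,0,-0.03,0,0,0,0,-0.03,0]

```text
clock: 9.15
position: [0.4702, -0.078, 0.0878]
ee_rot: [-1.191, 1.237, -1.237]
force: [-0.3, 3.9, 0.9]
width: 0.109
```

The sideways force of +3.9 N in y means the right tab is touching first, so I'll shift +y a little.

Emit:
carry_out:
  steps: [0,0,0.01,0,0,0,0,0.015,0,0,0,0,0.015,0,0]

```text
clock: 9.45
position: [0.4703, -0.0771, 0.0878]
ee_rot: [-1.191, 1.237, -1.238]
force: [1.7, 0.9, 0.5]
width: 0.102
```

Emit:
carry_out:
  steps: [0,0,0,-0.01,0,0,0,0,-0.02,0,0,0,0,-0.02,0]

```text
clock: 9.75
position: [0.47, -0.0771, 0.0859]
ee_rot: [-1.191, 1.237, -1.238]
force: [0.5, 1.0, 3.6]
width: 0.108
```

Emit:
carry_out:
  steps: [0,0,0,-0.01,0,0,0,0,-0.02,0,0,0,0,-0.02,0]

```text
clock: 10.05
position: [0.4697, -0.0771, 0.0836]
ee_rot: [-1.191, 1.238, -1.237]
force: [0.4, 0.8, -0.5]
width: 0.109
```

Emit:
carry_out:
  steps: [0,0,0,-0.01,0,0,0,0,-0.02,0,0,0,0,-0.02,0]

```text
clock: 10.35
position: [0.4698, -0.0769, 0.0815]
ee_rot: [-1.191, 1.238, -1.237]
force: [0.8, 0.4, -0.6]
width: 0.108
```

The force vanished at only about 4 N, well below the expected 10–16 N. I'll check whether the stop has slipped in the pads.

```bash
cat > chk.py <<'E'
from h import *
st=arm.observe();shot('wrist');s=load('wrist');p=st['position'];print(p.round(4),st['force'].round(2),st['width'])
vv,uu=np.mgrid[:384,:512];P=pts(s,np.c_[uu.ravel(),vv.ravel()]).reshape(384,512,3)
hsv=cv2.cvtColor(s['im'],cv2.COLOR_RGB2HSV)
o=(hsv[...,0]>2)&(hsv[...,0]<18)&(hsv[...,1]>150)&(abs(P[...,0]-.46)<.05)&(abs(P[...,1]+.06)<.03)&(P[...,2]<.15)
w=o&(P[...,0]>.455)&(P[...,2]>.09)
print('web',w.sum(),P[w].min(0).round(4),P[w].max(0).round(4),'top z med',np.median(P[w&(P[...,2]>P[w][:,2].max()-.005)],axis=0).round(4))
f=o&(P[...,2]<.095)&(P[...,0]<.462)&(P[...,1]<-.05)
if f.sum()>20:
    A=np.c_[P[f][:,0]-.47,P[f][:,1]+.079,np.ones(f.sum())];c=np.linalg.lstsq(A,P[f][:,2],rcond=None)[0];print('flange',f.sum(),c.round(4),P[f].min(0).round(4),P[f].max(0).round(4))
E
python3 chk.py; python3 -c "
from h import *
im=load('wrist')['im'];save('w6',cv2.resize(im[130:330,170:436],(798,600)))"
```

```text
[ 0.4698 -0.0769  0.0815] [ 0.8   0.39 -0.63] 0.10792140519812152
web 2045 [ 0.4639 -0.09    0.0901] [ 0.4764 -0.0455  0.1236] top z med [ 0.4751 -0.0672  0.1206]
flange 1607 [0.0004 0.009  0.0735] [ 0.4379 -0.0782  0.0715] [ 0.462  -0.0501  0.0757]
```

View pics/w6.png

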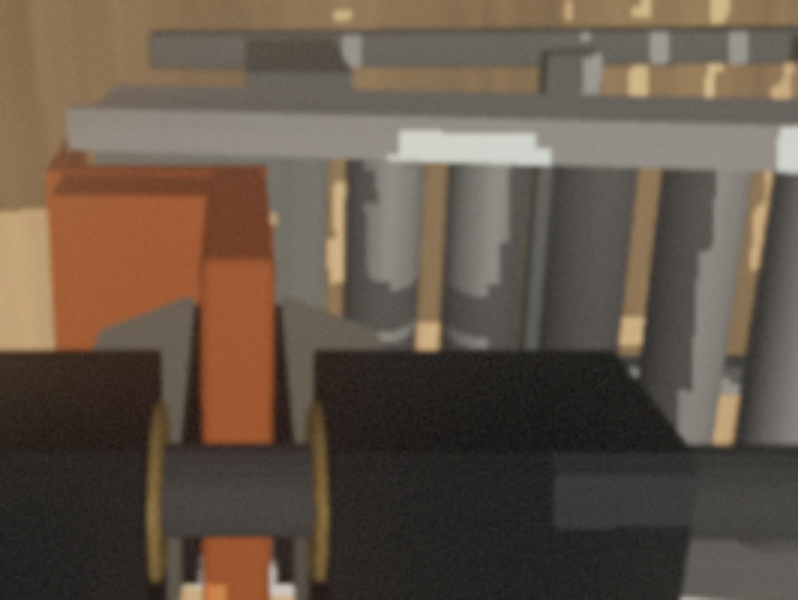

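The stop has not slipped. It is level, with its origin about 4.5 mm above home, so I'll go on down.

Emit:
carry_out:
  steps: [0,0,0,-0.01,0,0,0,0,-0.02,0,0,0,0,-0.02,0]

```text
clock: 10.7
position: [0.4699, -0.0768, 0.0794]
ee_rot: [-1.191, 1.237, -1.237]
force: [1.9, 0.1, -3.4]
width: 0.108
```

Emit:
carry_out:
  steps: [0,0,0,-0.01,0,0,0,0,-0.02,0,0,0,0,-0.02,0]

```text
clock: 11.0
position: [0.4698, -0.0768, 0.0778]
ee_rot: [-1.191, 1.237, -1.237]
force: [-1.2, -0.2, 3.3]
width: 0.109
```

Emit:
carry_out:
  steps: [0,0,0,-0.01,0,0,0,0,-0.02,0,0,0,0,-0.02,0]

```text
clock: 11.3
position: [0.4699, -0.0768, 0.0774]
ee_rot: [-1.192, 1.236, -1.238]
force: [-9.2, 1.6, 30.4]
width: 0.107
```

```bash
python3 chk.py
```

```text
[ 0.4699 -0.0768  0.0774] [-9.23  1.64 30.44] 0.10682575278538782
web 1992 [ 0.4551 -0.09    0.0901] [ 0.4765 -0.0391  0.1495] top z med [ 0.4556 -0.0393  0.1491]
flange 1610 [0.0001 0.0027 0.0696] [ 0.4379 -0.0782  0.0676] [ 0.462  -0.0504  0.0717]
```

The heel is hard on the plate at 30 N. I'll unload, open, rise, shut the fingers and press on the web top to level it.

Emit:
carry_out:
  steps: [0,0,0,0.02,0,0.35,0,0,0.02,0,0.35,0,0,0.02,0,0.35,0,0,0.02,0,0.35,0,0,0.02,0,0.35,0,0,0.02,0]

```text
clock: 11.95
position: [0.47, -0.0768, 0.0776]
ee_rot: [-1.191, 1.237, -1.237]
force: [0.3, -0.9, 0.4]
width: 0.347
```

Emit:
carry_out:
  steps: [0.35,0,0,0.3,0,0.35,0,0,0.6,0,0,0,0,0.6,0,0,0,0,0.6,0,0,0,0,0.6,0,0,0,0,0.6,0,0,0,0,0.6,0,0,0,0,0.6,0]

```text
clock: 12.75
position: [0.4697, -0.0767, 0.1373]
ee_rot: [-1.192, 1.238, -1.236]
force: [-0.2, -0.5, 0.6]
width: 0.001
```

```bash
cat > chk2.py <<'E'
from h import *
st=arm.observe();shot('wrist');p=st['position'];print(st['clock'],p.round(4),st['force'].round(2),st['width'])
for n in('wrist','top'):
    if n=='top':shot('top')
    s=load(n);vv,uu=np.mgrid[:384,:512];P=pts(s,np.c_[uu.ravel(),vv.ravel()]).reshape(384,512,3)
    hsv=cv2.cvtColor(s['im'],cv2.COLOR_RGB2HSV)
    o=(hsv[...,0]>2)&(hsv[...,0]<18)&(hsv[...,1]>150)&(abs(P[...,0]-.46)<.05)&(abs(P[...,1]+.079)<.04)&(P[...,2]<.125)&(P[...,2]>.055)
    w=o&(P[...,2]>.1); f=o&(P[...,2]<.08)&(P[...,0]<.462)&(P[...,0]>.442)&(abs(P[...,1]+.079)<.027)
    if w.sum()>9: print(n,'web top',w.sum(),P[w&(P[...,2]>P[w][:,2].max()-.008)].mean(0).round(4),cv2.minAreaRect((P[w][:,:2]*1000).astype(np.float32)))
    if f.sum()>9:
        A=np.c_[P[f][:,0]-.47,P[f][:,1]+.079,np.ones(f.sum())];c=np.linalg.lstsq(A,P[f][:,2],rcond=None)[0];print(n,'flange slope x,y, z@origin',f.sum(),c.round(4))
E
python3 chk2.py
```

```text
12.75 [ 0.4697 -0.0767  0.1373] [-0.25 -0.46  0.57] 0.0011818860342842873
wrist web top 1033 [ 0.4647 -0.0613  0.1097] ((465.1513366699219, -63.594642639160156), (36.06791305541992, 11.323575973510742), 86.78082275390625)
wrist flange slope x,y, z@origin 1309 [ 0.1394 -0.0042  0.0695]
```

The stop settled flush: slope 0.139 and height consistent with home. I'll press on the web top with the shut fingers to make sure both tabs have snapped.

Emit:
carry_out:
  steps: [0,-0.05,-0.02,0,0,0,-0.05,-0.02,-0.15,0,0,-0.05,-0.02,-0.25,0,0,-0.05,-0.02,-0.27,0,0,-0.05,-0.02,-0.27,0]

```text
clock: 13.35
position: [0.465, -0.0789, 0.1107]
ee_rot: [-1.191, 1.237, -1.237]
force: [-0.7, 0.1, -0.7]
width: 0.004
```

Emit:
carry_out:
  steps: [0,0,0,-0.01,0,0,0,0,-0.02,0,0,0,0,-0.02,0]

```text
clock: 13.65
position: [0.4666, -0.0788, 0.1102]
ee_rot: [-1.189, 1.234, -1.239]
force: [-2.0, -0.5, 13.8]
width: 0.005
```

Emit:
carry_out:
  steps: [0,0.01,0,-0.02,0,0,0.01,0,-0.02,0]

```text
clock: 13.85
position: [0.4701, -0.0789, 0.1101]
ee_rot: [-1.186, 1.23, -1.242]
force: [-2.0, -0.6, 33.0]
width: 0.005
```

Emit:
carry_out:
  steps: [0,0,0,0.3,0,0.5,0,0,0.7,0,1,0,0,0.9,0,1,0,0,0.9,0]

```text
clock: 14.25
position: [0.4678, -0.0787, 0.1996]
ee_rot: [-1.188, 1.233, -1.24]
force: [0.2, 0.0, -0.4]
width: 0.218
```

```bash
python3 chk2.py
```

```text
14.25 [ 0.4678 -0.0787  0.1996] [ 0.17  0.04 -0.42] 0.2177959197445981
wrist web top 1002 [ 0.4636 -0.0789  0.1097] ((464.0293884277344, -78.6634750366211), (63.54010009765625, 11.243157386779785), 88.2586898803711)
wrist flange slope x,y, z@origin 853 [ 0.1444 -0.0053  0.0697]
```

33 N on the web and it does not sink: the stop is home. Web top is at (0.4636,-0.0789), as expected. Next, the carton.

Emit:
carry_out:
  steps: [0.85,0,-1,0.1,0,0.85,0,-1,0.1,0]

```text
clock: 14.55
position: [0.4654, -0.178, 0.2056]
ee_rot: [-1.194, 1.236, -1.232]
force: [1.3, -0.0, -0.4]
width: 0.477
```

Emit:
carry_out:
  steps: [0.85,0,-1,0,0,0.85,0,-1,0,0]

```text
clock: 14.75
position: [0.465, -0.2799, 0.2053]
ee_rot: [-1.192, 1.238, -1.235]
force: [0.7, 0.4, -0.4]
width: 0.65
```

Emit:
carry_out:
  steps: [0.85,0,-0.45,0,-0.09,0.85,0,-0.45,0,-0.09,0.85,0,-0.45,0,-0.09,0.85,0,-0.45,0,-0.09]

```text
clock: 15.15
position: [0.4659, -0.3215, 0.2056]
ee_rot: [-1.157, 1.289, -1.285]
force: [-0.1, 0.8, 0.7]
width: 0.85
```

```bash
python3 - <<'E'
from h import *
st=arm.observe();M=Ro.from_rotvec(st['ee_rot']).as_matrix();print(st['position'].round(4),'jaw deg',np.degrees(np.arctan2(M[1,2],M[0,2])).round(2),st['width'])
shot('wrist')
for n in('wrist','top'):
    s=load(n) if n=='wrist' else load('top');vv,uu=np.mgrid[:384,:512];P=pts(s,np.c_[uu.ravel(),vv.ravel()]).reshape(384,512,3)
    hsv=cv2.cvtColor(s['im'],cv2.COLOR_RGB2HSV); up=(P[...,2]>.052)&(P[...,2]<.068)
    reg=(abs(P[...,0]-.43)<.12)&(abs(P[...,1]+.29)<.13)&up
    n_,lab,stt,cen=cv2.connectedComponentsWithStats(reg.astype(np.uint8))
    for i in range(1,n_):
        if stt[i,4]>100: print(n,stt[i],P[lab==i][:,2].mean().round(4),cv2.minAreaRect((P[lab==i][:,:2]*1000).astype(np.float32)),s['im'][lab==i].mean(0).round())
E
```

```text
[ 0.4659 -0.3215  0.2056] jaw deg -6.1 0.8495432526880957
wrist [ 211   97   66   77 4860] 0.0606 ((465.40338134765625, -284.38824462890625), (67.4120101928711, 56.340232849121094), 83.82414245605469) [119.  97.  81.]
wrist [  64  100   84   78 4983] 0.0602 ((341.05731201171875, -273.9643249511719), (57.421974182128906, 68.7859115600586), 72.46633911132812) [63. 50. 35.]
wrist [ 217  224   59   52 2756] 0.0604 ((455.25079345703125, -396.2480773925781), (50.86669921875, 56.865970611572266), 86.44229888916016) [55. 45. 36.]
top [326 189  24  21 424] 0.0596 ((463.44744873046875, -283.6730651855469), (69.4318618774414, 57.97703170776367), 84.1946029663086) [128. 102.  82.]
top [367 193  16  20 291] 0.0596 ((453.1822204589844, -395.57501220703125), (48.970645904541016, 56.93454360961914), 86.43913269042969) [29. 27. 27.]
top [331 227  18  21 150] 0.0595 ((349.0516662597656, -278.3536682128906), (54.342166900634766, 45.85521697998047), 71.34677124023438) [35. 32. 31.]
```

Emit:
carry_out:
  steps: [0.85,0,0.37,0,0,0.85,0,0.37,-0.3,0,0.85,0,0.37,-0.8,0,0.85,0,0.37,-0.8,0]

```text
clock: 15.6
position: [0.4625, -0.2831, 0.122]
ee_rot: [-1.161, 1.295, -1.279]
force: [-0.5, 0.2, -0.3]
width: 0.853
```

Emit:
carry_out:
  steps: [0.85,0,0,-0.4,0,0.85,0,0,-0.8,0,0.85,0,0,-1,0,0.85,0,0,-1,0,0.85,0,0,-1.0,0]

```text
clock: 16.1
position: [0.4671, -0.2862, 0.0283]
ee_rot: [-1.156, 1.287, -1.289]
force: [-0.3, 0.0, 1.0]
width: 0.848
```

Emit:
carry_out:
  steps: [0,0,0,0,0,0,0,0,0,0,0,0,0,0,0,0,0,0,0,0,0,0,0,0,0,0,0,0,0,0]
  grip_force: 25

```text
clock: 16.7
position: [0.4662, -0.2866, 0.0276]
ee_rot: [-1.156, 1.288, -1.29]
force: [-2.9, 0.8, 7.7]
width: 0.611
```

Gripped at 0.611 of the opening, which is 56 mm. I'll lift and carry it over the lane.

Emit:
carry_out:
  steps: [0.3,0,0,0.2,0,0.3,0,0,0.6,0,0.3,0,0,1,0,0.3,0,0,1,0]

```text
clock: 17.1
position: [0.4688, -0.2874, 0.1316]
ee_rot: [-1.153, 1.282, -1.295]
force: [1.5, -0.4, -3.9]
width: 0.609
```

Emit:
carry_out:
  steps: [0.3,0,0,0.5,0,0.3,0,0.3,0.9,0,0.3,0,0.7,0.9,0,0.3,0,1,0.9,0,0.3,0,1,0.9,0]

```text
clock: 17.6
position: [0.4656, -0.1811, 0.2162]
ee_rot: [-1.158, 1.286, -1.282]
force: [-0.4, -0.8, -4.9]
width: 0.612
```

Emit:
carry_out:
  steps: [0.3,0,0.4,0,0.09,0.3,0.2,0.8,0,0.09,0.3,0.6,1,0,0.09,0.3,1,1,0,0.09,0.3,1,1,0,0.09]

```text
clock: 18.1
position: [0.5699, -0.0855, 0.2151]
ee_rot: [-1.19, 1.236, -1.235]
force: [-0.3, -0.5, -4.6]
width: 0.607
```

Emit:
carry_out:
  steps: [0.3,0.4,0,0,0,0.3,0.72,0,0,0,0.3,0.72,0,0,0,0.3,0.72,0,0,0,0.3,0.72,0,0,0]

```text
clock: 18.6
position: [0.6368, -0.0868, 0.2156]
ee_rot: [-1.193, 1.239, -1.237]
force: [-0.2, -1.0, -4.6]
width: 0.607
```

```bash
python3 - <<'E'
from h import *
st=arm.observe();M=Ro.from_rotvec(st['ee_rot']).as_matrix();p=st['position'];print(st['clock'],p.round(4),'jaw deg',np.degrees(np.arctan2(M[1,2],M[0,2])).round(2),st['width'],st['force'].round(2))
shot('wrist');s=load('wrist');vv,uu=np.mgrid[:384,:512];P=pts(s,np.c_[uu.ravel(),vv.ravel()]).reshape(384,512,3)
c=(abs(P[...,2]-(p[2]+.033))<.012)&(abs(P[...,0]-p[0])<.027)&(abs(P[...,1]-p[1])<.06)
print('carton top',c.sum(),np.median(P[c],0).round(4),P[c].min(0).round(4),P[c].max(0).round(4))
r=(P[...,2]<.14)&(P[...,2]-(.065+.14*(P[...,0]-.469))>.012)&(abs(P[...,1]+.08)<.06)
for x in(.56,.6,.63,.66,.7):
    q=r&(abs(P[...,0]-x)<.004)
    if q.any(): print(x,P[q][:,1].min().round(4),P[q][:,1].max().round(4))
save('w7',cv2.resize(s['im'],(800,600)))
E
```

```text
18.6 [ 0.6368 -0.0868  0.2156] jaw deg -2.19 0.6070411635411798 [-0.18 -0.97 -4.65]
carton top 15321 [ 0.6369 -0.0709  0.2484] [ 0.6098 -0.1171  0.2367] [ 0.6638 -0.0488  0.2574]
0.56 -0.1269 -0.037
0.6 -0.0452 -0.0386
0.63 -0.0458 -0.0392
0.66 -0.047 -0.0401
0.7 -0.1278 -0.0416
```

View pics/w7.png

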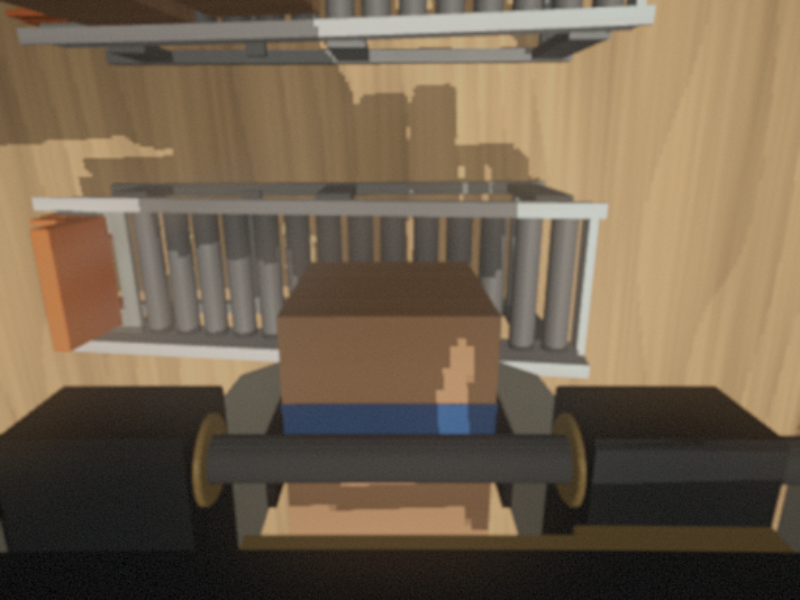

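The carton hangs squarely over the lane's middle, with the blue tape at (390,418) and the rails symmetric around it. The fitted stop is at (80,285). I'll lower it.

Emit:
carry_out:
  steps: [0.3,0,-0.01,-0.3,0,0.3,0,-0.01,-0.7,0,0.3,0,-0.01,-0.86,0,0.3,0,-0.01,-0.86,0,0.3,0,-0.01,-0.86,0]

```text
clock: 19.15
position: [0.638, -0.0874, 0.1315]
ee_rot: [-1.191, 1.237, -1.238]
force: [-0.0, -0.8, -3.3]
width: 0.608
```

Emit:
carry_out:
  steps: [0.3,0,0,-0.02,0,0.3,0,0,-0.04,0,0.3,0,0,-0.05,0,0.3,0,0,-0.05,0]

```text
clock: 19.55
position: [0.638, -0.0873, 0.1259]
ee_rot: [-1.191, 1.237, -1.237]
force: [-0.4, -0.0, -3.7]
width: 0.61
```

Emit:
carry_out:
  steps: [0.3,0,0,-0.02,0,0.3,0,0,-0.03,0,0.3,0,0,-0.03,0]

```text
clock: 19.85
position: [0.6378, -0.0873, 0.1224]
ee_rot: [-1.191, 1.237, -1.237]
force: [0.2, 0.0, -4.8]
width: 0.608
```

Emit:
carry_out:
  steps: [0.3,0,0,-0.015,0,0.3,0,0,-0.02,0,0.3,0,0,-0.02,0]

```text
clock: 20.15
position: [0.6383, -0.0872, 0.121]
ee_rot: [-1.19, 1.237, -1.237]
force: [-0.6, 0.1, -1.6]
width: 0.608
```

Contact is just starting. I'll let go, then lift away.

Emit:
carry_out:
  steps: [1,0,0,0,0,1,0,0,0,0,1,0,0,0,0,1,0,0,0,0,1,0,0,0.2,0,1,0,0,0.6,0,1,0,0,1,0,1,0,0,1,0]

```text
clock: 20.95
position: [0.6412, -0.0868, 0.227]
ee_rot: [-1.184, 1.23, -1.242]
force: [-0.2, 0.0, 0.0]
width: 1.003
```

Emit:
carry_out:
  steps: [1,0,0,0.4,0,1,0,0,0.4,0,1,0,0,0.4,0,1,0,0,0.4,0,1,0,0,0.4,0,1,0,0,0.4,0,1,0,0,0.4,0,1,0,0,0.4,0,1,0,0,0.4,0,1,0,0,0.4,0]

```text
clock: 21.95
position: [0.638, -0.0873, 0.2607]
ee_rot: [-1.191, 1.237, -1.237]
force: [0.6, -0.9, 0.6]
width: 0.999
```

```bash
cat > fin.py <<'E'
from h import *
st=arm.observe();print(st['clock'],st['position'].round(4),st['force'].round(2))
a,_=shot('scene');shot('wrist')
e=np.array([np.cos(-.035)*np.cos(.14),np.sin(-.035)*np.cos(.14),np.sin(.14)]);y=np.array([.035,1,0]);y/=np.linalg.norm(y);z=np.cross(e,y);O=np.array([.470,-.079,.065])
for n in('wrist','scene'):
    s=load(n);vv,uu=np.mgrid[:384,:512];P=pts(s,np.c_[uu.ravel(),vv.ravel()]).reshape(384,512,3)
    L=(P-O)@np.c_[e,y,z]
    c=(L[...,2]>.05)&(L[...,2]<.075)&(abs(L[...,1])<.05)&(L[...,0]>-.02)&(L[...,0]<.28)&(P[...,2]<.18)
    if c.sum()>30:
        A=np.c_[L[c][:,:2],np.ones(c.sum())];print(n,'carton top lane frame',c.sum(),np.median(L[c],0).round(4),L[c].min(0).round(4),L[c].max(0).round(4),'slopes',np.linalg.lstsq(A,L[c][:,2],rcond=None)[0].round(3))
s=load('scene');x,y_=proj(s,[[.5,-.08,.1]])[0].astype(int);save('s3',cv2.resize(a[y_-60:y_+60,x-60:x+100],(800,600),interpolation=2))
E
python3 fin.py
```

```text
21.95 [ 0.638  -0.0873  0.2607] [ 0.64 -0.94  0.6 ]
wrist carton top lane frame 5264 [0.0334 0.0025 0.0624] [-0.0002 -0.0348  0.05  ] [0.0582 0.0344 0.0653] slopes [-0.033 -0.012  0.063]
scene carton top lane frame 323 [ 0.0358 -0.0094  0.0614] [-0.0014 -0.0395  0.0501] [0.0599 0.0347 0.0651] slopes [-0.047  0.051  0.062]
```

View pics/s3.png

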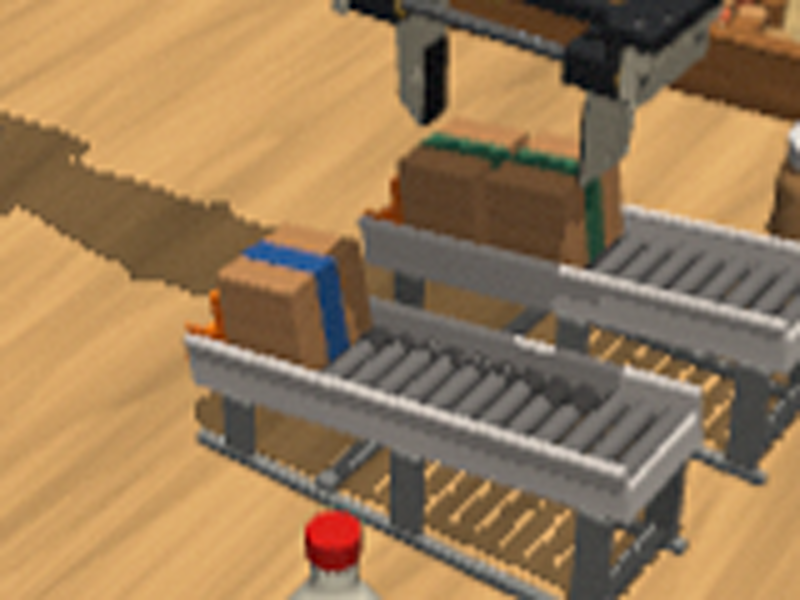

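The carton (290,295 in the crop) rests against the fitted stop, upright and in line. The neighbouring cartons and the bottle are undisturbed. I'll hand in.

```bash
python3 -c "
from h import *
print(arm.observe()['clock']);print(arm.sign_off())"
```

```text
22.05
the job is handed in; nothing more can be done
None
```

The empty lane is in service: the end stop is pressed home and the carton rolled down and rests against it. I handed the job in at 22 s of the 58 s allowed; no verdict is reported.

- **End stop:** I pinched it across the web and lowered it into the opening, upright because the tool cannot tilt, until its heel reached the plate at 30 N. Let go, it settled flush with the bed (slope 0.139 to 0.144 rad against 0.14). A 33 N press on the web top with the shut fingers did not sink it any further.
- **Carton:** I released it upright at about x = 0.17 m in the lane's frame and it rolled down by itself. The last check puts it at about x = 0.03 m and 2.5 mm off the middle line (wrist camera), top about 62 mm above the bed. The scene picture shows it upright against the stop.
- **Surroundings:** Nothing else was touched that I could see. The stocked cartons looked undisturbed in the last picture; the jar and most of the bottle were outside it, and I did not measure any of them.

Three checks were weak or disagreed:
- **Snap force:** I saw only about 4 N as the tabs went in, not the 10 to 16 N expected, so I may have missed the peak between readings. I never saw the tabs spring out directly; I judged it from the height and the press.
- **Stop height:** The flange measured about 0.7 mm high, which is within the camera error.
- **Carton position:** In the scene camera the carton's sideways position and top slope came out differently (about 9 mm off, 0.05), from far fewer points on a partly hidden top.

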